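# Coped tube ends back into the saddle caddy

### The arm

A 6-joint arm with a two-finger parallel gripper is mounted at the origin on a cart in front of the work surface, level with it; the furniture and walls round the work are solid. World frame = base frame: x ahead of the robot, y to its left, z up, the work surface at z = 0. Lengths are in m, angles in rad, forces in N, time in s.
With the tool pointing down it reaches from about 0.35 to 0.975 m from the base axis. Payload 4.9 kg.
Tool frame: the origin (TCP) lies midway between the tips of the shut fingers; the grasp point (between the pads) lies behind it (manip.grasp_offset is the y of the grasp point in the tool frame, in m); y points along the fingers, z is the direction in which the jaws open and shut, and the axes are right-handed (so a half turn about y gives the same grasp; the last joint's range is limited). The gripper opens to 85 mm and grips with 20 to 120 N. Pads are 22 mm wide; open, the fingers measure 114 mm over their backs; the gripper's body (76 mm by 85 mm) begins 54 mm behind the grasp point. The pads swing forward as they close: fully open they stand 13 mm farther back than shut.
Start: joints at [-1.304, 0.053, 1.613, -0, 1.476, -0.119], TCP at [0.235, -0.579, 0.21] pointing down, gripper open.
Joint ranges: [-3.01, 3.01], [-1.01, 2.22], [0.06, 2.58], [-1.02, 4.17], [0.09, 2.62], [-3.14, 3.14]. Speed limits (rad/s): [2.57, 2.57, 3.14, 3.14, 3.14, 3.14].

### API

Orientations are given as a unit quaternion [w, x, y, z].
In Python, from plant import manip gives the robot as it stands. The module is installed in compiled form; this text tells all that it offers.
- The arm moves only by the shell command python3 -m jog 'ROWS'. ROWS is a JSON object of lists of equal length, an entry for each row: "offset": the shift along the world's x, y, z in units of 50 mm (1.0 is 50 mm), a list of three; "angular": the turn, a rotation vector about the world's x, y, z in units of 6 degrees (1.0 is 6 degrees), a list of three; "jaw": the finger opening in mm, from 0 to 85.4. In form: {"offset": [[tx, ty, tz], ...], "angular": [[ax, ay, az], ...], "jaw": [jaw, ...]}. A call has 1 to 12 rows; each row shifts and turns the commanded pose from where the row before left it; what a row does not reach is not made up. A row lasts 1/10 s, in which the tool goes at most 50 mm and 8.59 degrees, less where a joint would pass 70% of its speed; a pose out of reach is approached as far as the arm can. A call is refused whole if a number of a shift passes 1 or a number of a turn 1, either way. A call with a gripper value outside its range is refused whole. The fingers move at their own pace and stop on an object; the grip force is fixed at half the most. Time passes only in rows, so rows that do not move let the fingers close. It gives the time, the measured TCP pose, the force and the opening at its end, in the units of the state.
- manip.state(): the state, without advancing time (a new reading comes with each control period).
- manip.grab_frame(name): name is "scene" or "side" or "wrist"; returns the picture (384x512x3 uint8, blue, green, red); there is no depth.
- manip.camera_model(name): a dict with "fx", "fy", "cx", "cy" (pixels), "rvec" (rotation vector, rad) and "tvec" (3), from world to camera coordinates, as OpenCV has them; the wrist camera has in their place "mount" (4x4, takes a point from camera to tool coordinates, whose origin is the TCP and whose axes are the tool frame's). Camera axes: x right, y down, z forward; pixel columns grow to the right and rows downward; lengths in m; the calibration is good to about 2 mm. A picture is of the moment at which its call begins: read the wrist's pose just before it. camera_model takes no time and is no camera call.
- manip.job_done(): hands the job in, once; it reports no verdict.
The state is a dict: "time": time; "joint_pos": joint angles; "joint_vel": joint speeds; "joint_efforts": joint torques, N m; "tool_pos": TCP position; "tool_rot": TCP orientation; "contact_force": force on the tool from outside, world axes, zero at the start; "ft_torque": the same for the moment, N m; "gripper_width": opening from 0.0 (shut) to 1.0 (fully open).
Only numpy, scipy, OpenCV 4.12 (cv2) and the standard library are available. Lean on these libraries where they do the work, as an engineer would, in place of code of your own. Each camera call takes 0.05 s, during which the arm holds its last target.

### The job

Tidy the four coped tube ends away into the caddy: lay each one in the blue saddle cut for its own diameter, centred along its length and resting fully down in both notches. The head tube and the bottom bracket shell are finished frame parts with square ends, not tube ends: leave them standing or lying where they are, undisturbed.

Things in the scene. Friction and masses are not known exactly. Their poses are not given: they have to be found in the camera images.
- tube_19_mid (a point): the thinnest of the four tube ends: light grey steel tube, 19 mm outside diameter, 150 mm long, one end cut to a hollow (coped) curve, lying loose on the table. The point is its centre, half-way up (9.5 mm above its underside); its y axis runs along the tube, z up.
- tube_25_mid (a point): the longest of the four tube ends: light grey steel tube, 25 mm outside diameter, 170 mm long, one end cut to a hollow (coped) curve, lying loose on the table. The point is its centre, half-way up (12.5 mm above its underside); its y axis runs along the tube, z up.
- tube_35_mid (a point): the second thickest of the four tube ends: light grey steel tube, 35 mm outside diameter, 120 mm long, one end cut to a hollow (coped) curve, lying loose on the table. The point is its centre, half-way up (17.5 mm above its underside); its y axis runs along the tube, z up.
- tube_44_mid (a point): the thickest and shortest of the four tube ends: light grey steel tube, 44 mm outside diameter, 90 mm long, one end cut to a hollow (coped) curve, lying loose on the table. The point is its centre, half-way up (22 mm above its underside); its y axis runs along the tube, z up.
- saddle_19_seat (a point): where the centre of the 19 mm tube rests in its blue plastic saddle. The tube lies along this frame's x axis (either way round; z up) in two notches 28 mm wide and 10 mm deep, one in each cheek; notch floor 9.5 mm below the point. Cheeks stand 24 to 40 mm either side of the point along x; between them the saddle is open for fingers, its floor 8 mm below the notch floor.
- saddle_25_seat (a point): where the centre of the 25 mm tube rests in its blue plastic saddle. The tube lies along this frame's x axis (either way round; z up) in two notches 34 mm wide and 13 mm deep, one in each cheek; notch floor 12.5 mm below the point. Like the other saddles it is 80 mm long and 72 mm wide; the notch mouths widen by 4 mm a side over their upper 7 mm.
- saddle_35_seat (a point): where the centre of the 35 mm tube rests in its blue plastic saddle. The tube lies along this frame's x axis (either way round; z up) in two notches 44 mm wide and 18 mm deep, one in each cheek; notch floor 17.5 mm below the point. The four saddles stand side by side, 76 mm apart along y, in an order that changes, screwed to a plywood caddy 104 x 316 mm.
- saddle_44_seat (a point): where the centre of the 44 mm tube rests in its blue plastic saddle. The tube lies along this frame's x axis (either way round; z up) in two notches 53 mm wide and 22 mm deep, one in each cheek; notch floor 22 mm below the point. The caddy, with a steel handle at each end, does not move; its notch floors are 29 mm above the table.
- head_tube_mid (a point): a finished head tube standing on end: light grey, 45 mm in diameter with a slightly wider collar (49 mm) at each end, 110 mm tall, both ends square. Stays where it is. The point is its centre, half-way up; z up.
- shell_mid (a point): a finished bottom bracket shell lying on its side: short bright steel tube, 40 mm in diameter, 68 mm long, both ends square. Stays where it is. The point is its centre, half-way up (20 mm above the table); its y axis runs along it.

How it is judged:
At the end, for the whole second after the job is handed in: Each of the four tube ends lies at rest in the saddle of its own diameter: its centre within 15 mm of the seat point lengthwise, 8 mm across and 4 mm in height, and its axis within 0.12 rad of the saddle's; the head tube and the bottom bracket shell are within 20 mm of where they began (x of tube_19_mid in the frame of saddle_19_seat between -0.015 and 0.015 m and y of tube_19_mid in the frame of saddle_19_seat between -0.008 and 0.008 m and z of tube_19_mid in the frame of saddle_19_seat between -0.004 and 0.004 m and angle between the y axis of tube_19_mid and the x axis of saddle_19_seat, either way round below 0.12 rad and x of tube_25_mid in the frame of saddle_25_seat between -0.015 and 0.015 m and y of tube_25_mid in the frame of saddle_25_seat between -0.008 and 0.008 m and z of tube_25_mid in the frame of saddle_25_seat between -0.004 and 0.004 m and angle between the y axis of tube_25_mid and the x axis of saddle_25_seat, either way round below 0.12 rad and x of tube_35_mid in the frame of saddle_35_seat between -0.015 and 0.015 m and y of tube_35_mid in the frame of saddle_35_seat between -0.008 and 0.008 m and z of tube_35_mid in the frame of saddle_35_seat between -0.004 and 0.004 m and angle between the y axis of tube_35_mid and the x axis of saddle_35_seat, either way round below 0.12 rad and x of tube_44_mid in the frame of saddle_44_seat between -0.015 and 0.015 m and y of tube_44_mid in the frame of saddle_44_seat between -0.008 and 0.008 m and z of tube_44_mid in the frame of saddle_44_seat between -0.004 and 0.004 m and angle between the y axis of tube_44_mid and the x axis of saddle_44_seat, either way round below 0.12 rad and distance of each of head_tube_mid, shell_mid from where it was at the start of the episode below 0.02 m and linear speed of each of tube_19, tube_25, tube_35, tube_44, head_tube, shell below 0.02 m/s); the robot touches nothing.
It fails at once if the head tube or the bottom bracket shell is shifted by more than 30 mm or the head tube is tipped (distance of any of head_tube_mid, shell_mid from where it was at the start of the episode above 0.03 m or angle between head_tube_mid's own z axis and vertical above 0.3 rad).
It also fails if it takes over 120 s, if anything falls off the work surface, if the arm or the gripper's body presses on something with over 40 N, if the wrist force passes 120 N, or if a joint passes its speed limit or range.

## Working session

There is one attempt and no reset: what is moved stays moved. The work goes in short steps, Python scripts to look and compute and a shell command to move; the robot and the scene stay as the last step left them, time stands still between calls to the robot, and variables do not carry over. Pictures are saved under pics/ and viewed, and the job is handed in when it is done.

```bash
mkdir -p pics; ls; python3 - <<'E'
from plant import manip
import cv2
s=manip.state(); print(s); print(manip.grasp_offset)
for n in("scene","side","wrist"):
    print(n,manip.camera_model(n)); cv2.imwrite(f"pics/{n}0.png",manip.grab_frame(n))
E
```

```text
pics
{'time': 0.0, 'joint_pos': array([-1.30404214e+00,  5.33706869e-02,  1.61425449e+00,  7.42421663e-06,
        1.47602492e+00, -1.19011985e-01]), 'joint_vel': array([-5.44221133e-05,  7.82138856e-04,  6.45785854e-04,  4.52871236e-04,
       -4.17974979e-04,  6.13705839e-04]), 'joint_efforts': array([-1.04163182e-04, -3.93679941e+01, -3.70176065e+01, -1.75340506e-04,
        6.97853859e-03,  4.52430243e-06]), 'tool_pos': array([ 0.23498932, -0.57843263,  0.2084781 ]), 'tool_rot': array([ 0.13549341, -0.13559557,  0.69471926, -0.69326801]), 'contact_force': array([ 0.80024067, -0.2347854 ,  0.04298412]), 'ft_torque': array([-0.01378591, -0.01536772,  0.00526245]), 'gripper_width': 0.9969627117218021}
-0.0187
scene {'fx': 369.63925756560144, 'fy': 369.63925756560144, 'cx': 257.9555614393537, 'cy': 194.0120932681507, 'rvec': array([ 0.627001  , -2.47346614,  1.39441791]), 'tvec': array([0.47059258, 0.18398316, 0.97427273])}
side {'fx': 379.9654749484844, 'fy': 379.9654749484844, 'cx': 256.5050907372728, 'cy': 188.97112502334156, 'rvec': array([ 2.08836455, -0.25071603,  0.16622044]), 'tvec': array([-0.52749376,  0.12071988,  1.21606107])}
wrist {'fx': 303.65597707074, 'fy': 303.65597707074, 'cx': 257.03313366170966, 'cy': 193.29299656532444, 'mount': array([[ 4.02637718e-05,  9.57413802e-01,  2.88719258e-01,
        -7.45596259e-02],
       [ 1.89998268e-04, -2.88719260e-01,  9.57413784e-01,
        -1.63873357e-01],
       [ 9.99999981e-01,  1.63070689e-05, -1.93531891e-04,
         7.69196196e-04],
       [ 0.00000000e+00,  0.00000000e+00,  0.00000000e+00,
         1.00000000e+00]])}
```

View pics/scene0.png

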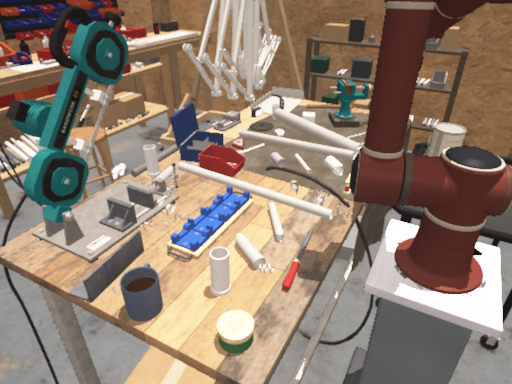

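View pics/side0.png

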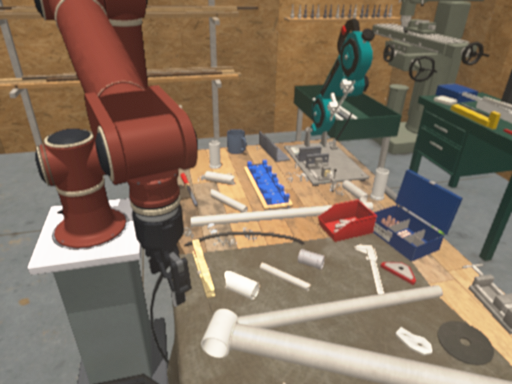

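View pics/wrist0.png

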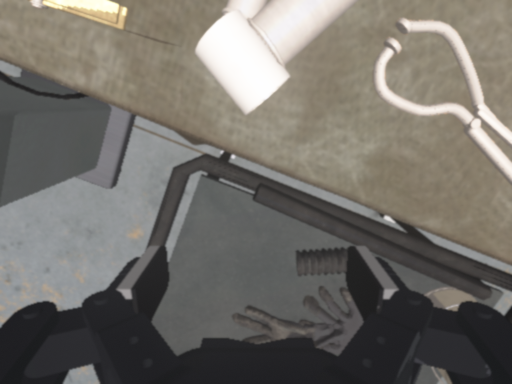

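```bash
python3 - <<'E'
import cv2
a=cv2.imread("pics/scene0.png")[110:360,130:390]; cv2.imwrite("pics/s1.png",cv2.resize(a,None,fx=2.4,fy=2.4,interpolation=2)[:600,:800])
a=cv2.imread("pics/side0.png")[120:320,170:430]; cv2.imwrite("pics/s2.png",cv2.resize(a,None,fx=3,fy=3,interpolation=2)[:600,:800])
E
```

```text
(no output)
```

View pics/s1.png

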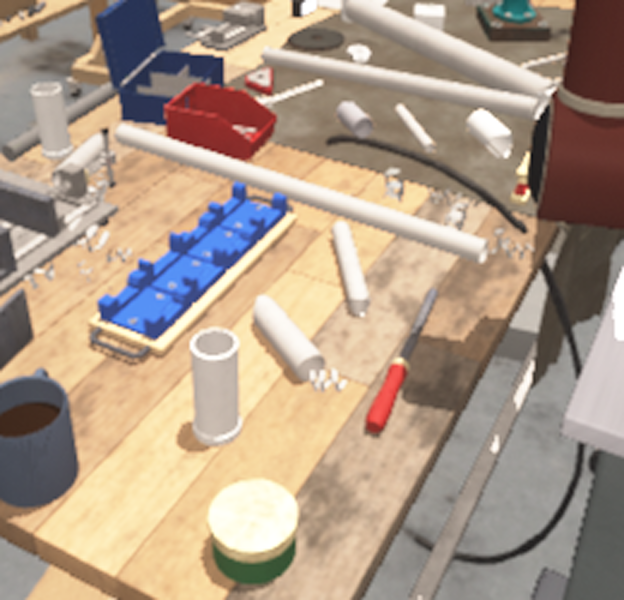

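View pics/s2.png

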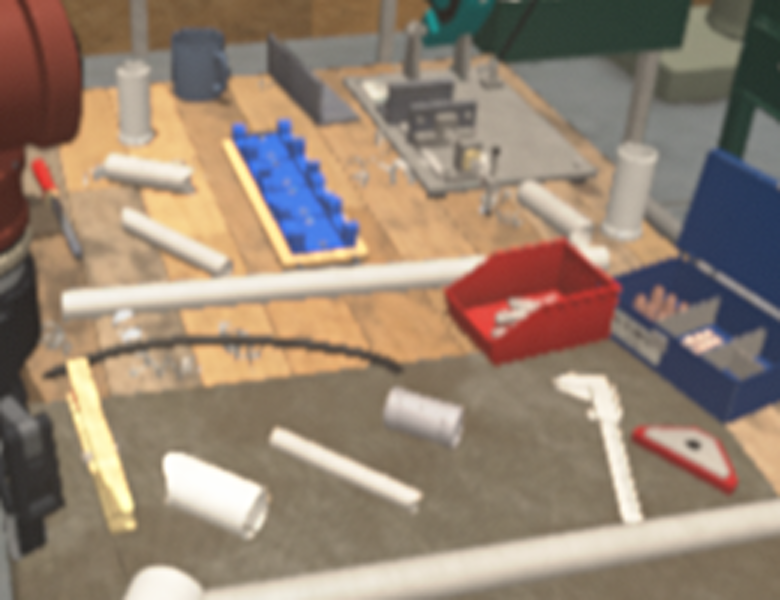

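```bash
cat > h.py <<'E'
import numpy as np, cv2
from plant import manip
from scipy.spatial.transform import Rotation as R
def cam(n,s=None):
    m=manip.camera_model(n)
    K=np.array([[m['fx'],0,m['cx']],[0,m['fy'],m['cy']],[0,0,1]])
    if n!='wrist':
        Rm=cv2.Rodrigues(m['rvec'])[0]; return K,Rm,m['tvec'].reshape(3)
    s=s or manip.state(); q=s['tool_rot']
    T=np.eye(4);T[:3,:3]=R.from_quat([q[1],q[2],q[3],q[0]]).as_matrix();T[:3,3]=s['tool_pos']
    W=np.linalg.inv(T@m['mount']); return K,W[:3,:3],W[:3,3]
def ray(c,p):
    K,Rm,t=c; d=Rm.T@np.linalg.inv(K)@np.array([p[0],p[1],1.]); return -Rm.T@t,d/np.linalg.norm(d)
def plane(c,p,z):
    o,d=ray(c,p); return o+d*(z-o[2])/d[2]
def tri(c1,p1,c2,p2):
    o1,d1=ray(c1,p1);o2,d2=ray(c2,p2)
    A=np.stack([d1,-d2],1);x=np.linalg.lstsq(A,o2-o1,rcond=None)[0]
    a=o1+d1*x[0];b=o2+d2*x[1];return (a+b)/2,np.linalg.norm(a-b)
def proj(c,P):
    K,Rm,t=c;v=K@(Rm@np.asarray(P)+t);return v[:2]/v[2]
E
python3 - <<'E'
from h import *
np.set_printoptions(precision=3,suppress=True)
S=cam('scene');D=cam('side')
print('cams',ray(S,(256,192)),ray(D,(256,192)))
f=lambda x,y:(130+x/2.4,110+y/2.4); g=lambda x,y:(170+x/3,120+y/3)
for n,a,b in [('bar tip',(484,250),(65,302)),('44 left bottom corner',(470,115),(165,470)),('stand top',(216,340),(135,68)),('stand2 top',(47,88),(637,148)),('red bin corner',(272,122),(590,245)),('caddy corner near',(160,348),(232,142)),('tube25 end',(363,308),(125,215)),('tube35end',(310,365),(107,163)),]:
    print(n,*tri(S,f(*a),D,g(*b)))
for n,p,z in [('19a',(275,432),.0095),('19b',(415,503),.0095),('44a',(168,475),.022),('44b',(258,510),.022),('sh a',(390,405),.02),('shb',(460,428),.02),('25a',(125,215),.0125),('25b',(228,265),.0125),('35a',(107,163),.0175),('35b',(190,180),.0175),('cadd',(290,265),.01),('cad2',(225,140),.01),('cad3',(365,248),.01),('bar e',(600,255),.02),('bar e',(600,255),.1),('stand2',(625,230),0),('frame bar',(780,515),0.0),('frame bar',(780,515),.1),('tbl',(70,360),0)]:
    print(n,plane(D,g(*p),z))
E
```

```text
cams (array([0.07 , 0.874, 0.66 ]), array([ 0.407, -0.755, -0.515])) (array([ 0.257, -1.086,  0.726]), array([ 0.218,  0.832, -0.511]))
bar tip [ 0.312 -0.064  0.018] 0.0017168438276110175
44 left bottom corner [ 0.402 -0.357  0.048] 0.07035265282514153
stand top [0.453 0.337 0.107] 0.0011921135687185213
stand2 top [ 0.997 -0.029  0.109] 0.002520604715705776
red bin corner [ 0.775 -0.235  0.075] 0.13808161061615037
caddy corner near [0.573 0.28  0.008] 0.007234932237534883
tube25 end [0.401 0.112 0.012] 0.00397002656316074
tube35end [0.4   0.239 0.02 ] 0.004397342031098545
19a [ 0.482 -0.306  0.009]
19b [ 0.576 -0.421  0.009]
44a [ 0.373 -0.352  0.022]
44b [ 0.439 -0.41   0.022]
sh a [ 0.594 -0.305  0.02 ]
shb [ 0.647 -0.351  0.02 ]
25a [0.403 0.113 0.012]
25b [ 0.501 -0.024  0.012]
35a [0.399 0.242 0.017]
35b [0.496 0.173 0.017]
cadd [ 0.571 -0.036  0.01 ]
cad2 [0.568 0.289 0.01 ]
cad3 [ 0.667 -0.02   0.01 ]
bar e [ 0.922 -0.11   0.02 ]
bar e [ 0.847 -0.22   0.1  ]
stand2 [ 1.    -0.037  0.   ]
frame bar [ 0.886 -0.499  0.   ]
frame bar [ 0.799 -0.58   0.1  ]
tbl [ 0.308 -0.142  0.   ]
```

```bash
python3 - <<'E'
from h import *
np.set_printoptions(precision=3,suppress=True)
s=manip.state();q=s['tool_rot'];M=R.from_quat([q[1],q[2],q[3],q[0]]).as_matrix();print(M)
print(s['joint_pos'])
E
```

```text
[[-0.927 -0.     0.376]
 [-0.376  0.002 -0.927]
 [-0.    -1.    -0.002]]
[-1.304  0.053  1.614 -0.     1.476 -0.119]
```

```bash
python3 -m jog '{"offset":[[0,0,1],[0.5,0.33,0.2],[0.5,0.33,0.2],[0.5,0.33,0.1],[0.5,0.33,0.1],[0.5,0.33,0.1],[0.5,0.33,0],[0.5,0.33,0],[0.5,0.33,0],[0.5,0.33,0],[0.5,0.33,0],[0,0,0]],"angular":[[0,0,-1],[0,0,-1],[0,0,-1],[0,0,-1],[0,0,-1],[0,0,-1],[0,0,-1],[0,0,-1],[0,0,-1],[0,0,-1],[0,0,-0.5],[0,0,0]],"jaw":[85,85,85,85,85,85,85,85,85,85,85,85]}'
cat > look.py <<'E'
import sys
from h import *
s=manip.state();f=manip.grab_frame('wrist');n=sys.argv[1];cv2.imwrite(f'pics/{n}.png',f)
import pickle;pickle.dump((f,s),open(f'{n}.pkl','wb'));print(s['tool_pos'],s['time'])
q=s['tool_rot'];print(np.round(R.from_quat([q[1],q[2],q[3],q[0]]).as_matrix(),3))
E
python3 look.py w1
```

```text
time: 1.35
tool_pos: [0.4874, -0.4118, 0.294]
tool_rot: [-0.246, 0.246, 0.663, -0.662]
contact_force: [-0.4, -0.5, -0.0]
gripper_width: 0.998
[ 0.48740563 -0.41176061  0.29400087] 1.35
[[-0.758  0.    -0.652]
 [ 0.652  0.002 -0.758]
 [ 0.001 -1.    -0.001]]
```

View pics/w1.png

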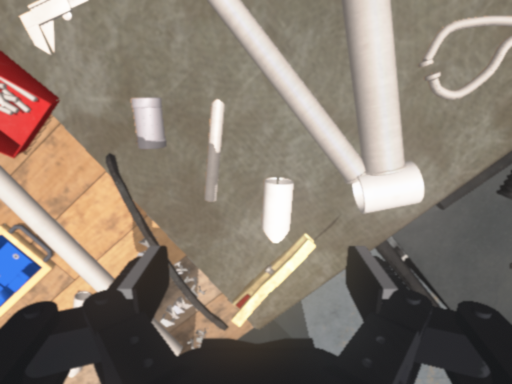

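```bash
python3 - <<'E'
import cv2
f=cv2.imread('pics/w1.png')
a=cv2.resize(f[85:255,195:305],None,fx=3.5,fy=3.5,interpolation=2);cv2.imwrite('pics/w1z.png',a)
E
```

```text
(no output)
```

View pics/w1z.png

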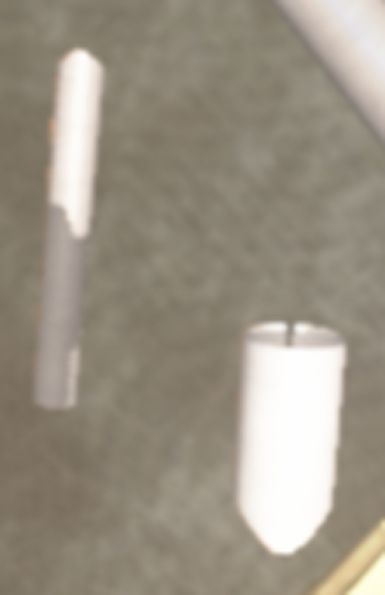

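```bash
cat > m.py <<'E'
from h import *
import pickle
np.set_printoptions(precision=4,suppress=True)
def seg(n,a,b,za,zb,off,sc):
    f,s=pickle.load(open(n+'.pkl','rb'));c=cam('wrist',s)
    P=[plane(c,(off[0]+p[0]/sc,off[1]+p[1]/sc),z) for p,z in((a,za),(b,zb))]
    d=P[1]-P[0];print(P[0],P[1],'mid',(P[0]+P[1])[:2]/2,'len',np.linalg.norm(d[:2]),'yaw',np.degrees(np.arctan2(d[1],d[0])))
E
python3 - <<'E'
from m import *
o=(195,85)
seg('w1',(294,347),(283,553),.044,.044,o,3.5)
seg('w1',(79,47),(55,408),.019,.019,o,3.5)
seg('w1',(76,125),(60,325),.019,.019,o,3.5)
o=(0,0)
E
```

```text
[ 0.4398 -0.4105  0.044 ] [ 0.3724 -0.3489  0.044 ] mid [ 0.4061 -0.3797] len 0.09132143568410106 yaw 137.55191263372828
[ 0.5832 -0.4211  0.019 ] [ 0.48   -0.3112  0.019 ] mid [ 0.5316 -0.3662] len 0.15077087014242577 yaw 133.1808299656416
[ 0.562  -0.3998  0.019 ] [ 0.5057 -0.3383  0.019 ] mid [ 0.5339 -0.3691] len 0.0833995709427201 yaw 132.42969487566265
```

```bash
python3 -m jog '{"offset":[[-0.54,0.21,-0.3],[-0.54,0.21,-0.6],[-0.54,0.21,-0.9],[0,0,-0.9],[0,0,-0.9],[0,0,-0.9],[0,0,-0.7],[0,0,0],[0,0,0]],"angular":[[0,0,-0.3],[0,0,0],[0,0,0],[0,0,0],[0,0,0],[0,0,0],[0,0,0],[0,0,0],[0,0,0]],"jaw":[66,66,66,66,66,66,66,66,66]}'; python3 look.py w2
```

```text
time: 2.3
tool_pos: [0.4053, -0.3836, 0.0379]
tool_rot: [-0.258, 0.257, 0.659, -0.658]
contact_force: [0.6, 0.2, 0.6]
gripper_width: 0.774
[ 0.40532848 -0.3835805   0.03786947] 2.3
[[-0.735 -0.001 -0.679]
 [ 0.679  0.001 -0.735]
 [ 0.001 -1.     0.   ]]
```

View pics/w2.png

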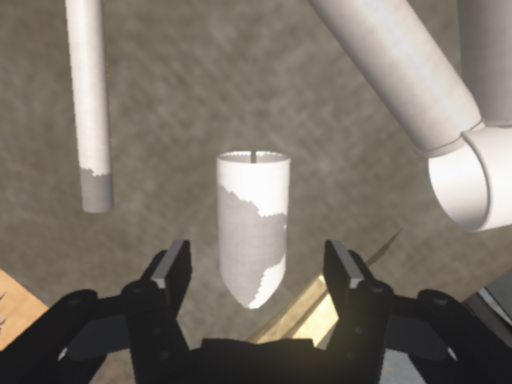

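```bash
python3 - <<'E'
from m import *
f,s=pickle.load(open('w2.pkl','rb'));c=cam('wrist',s)
q=s['tool_rot'];M=R.from_quat([q[1],q[2],q[3],q[0]]).as_matrix()
for p in [(325,275),(340,312),(290,335),(401,232)]:
    P=plane(c,p,0.006); print(p,P,'tool xz',(M.T@(P-s['tool_pos'])))
E
```

```text
(325, 275) [ 0.3374 -0.3878  0.006 ] tool xz [0.047  0.0319 0.0492]
(340, 312) [ 0.3046 -0.376   0.006 ] tool xz [0.0791 0.0319 0.0627]
(290, 335) [ 0.3144 -0.3339  0.006 ] tool xz [0.1005 0.032  0.0252]
(401, 232) [ 0.328  -0.4485  0.006 ] tool xz [0.0127 0.0319 0.1002]
```

```bash
python3 -m jog '{"offset":[[0.02,0.06,-0.35],[0,0.02,-0.29],[0,0,0],[0,0,0],[0,0,0],[0,0,0],[0,0,0],[0,0,0],[0,0,0]],"angular":[[0,0,0],[0,0,0],[0,0,0],[0,0,0],[0,0,0],[0,0,0],[0,0,0],[0,0,0],[0,0,0]],"jaw":[66,66,66,30,30,30,30,30,30]}'
```

```text
time: 3.25
tool_pos: [0.4078, -0.3803, 0.0072]
tool_rot: [0.257, -0.258, -0.658, 0.659]
contact_force: [-1.2, 0.3, 5.3]
gripper_width: 0.494
```

```bash
python3 -m jog '{"offset":[[0,0,0.6],[0,0,0.9],[0,0,0.9],[0.4,0.7,0.8],[0.5,0.9,0.8],[0.6,0.9,0.6],[0.6,0.9,0.6],[0.6,0.9,0.6],[0.6,0.9,0],[0.6,0.9,0],[0.6,0.9,0],[0.5,0.9,0]],"angular":[[0,0,0],[0,0,0],[0,0,0],[0,0,0.8],[0,0,0.9],[0,0,0.9],[0,0,0.9],[0,0,0.9],[0,0,0.9],[0,0,0.9],[0,0,0.9],[0,0,0]],"jaw":[30,30,30,30,30,30,30,30,30,30,30,30]}'
python3 -m jog '{"offset":[[0.3,0.9,0],[0.1,0.8,0],[0,0.4,0],[0,0,0],[0,0,0]],"angular":[[0,0,0],[0,0,0],[0,0,0],[0,0,0],[0,0,0]],"jaw":[30,30,30,30,30]}'; python3 look.py w3
```

```text
time: 4.45
tool_pos: [0.6245, -0.0343, 0.2632]
tool_rot: [-0.001, -0.0, 0.707, -0.707]
contact_force: [0.0, -0.4, -1.8]
gripper_width: 0.495
time: 4.95
tool_pos: [0.6435, 0.0688, 0.2633]
tool_rot: [0.001, 0.0, -0.707, 0.707]
contact_force: [-0.1, 0.4, -1.5]
gripper_width: 0.495
[0.64353901 0.06878464 0.26332552] 4.95
[[-1.    -0.002 -0.001]
 [ 0.001 -0.001 -1.   ]
 [ 0.002 -1.     0.001]]
```

View pics/w3.png

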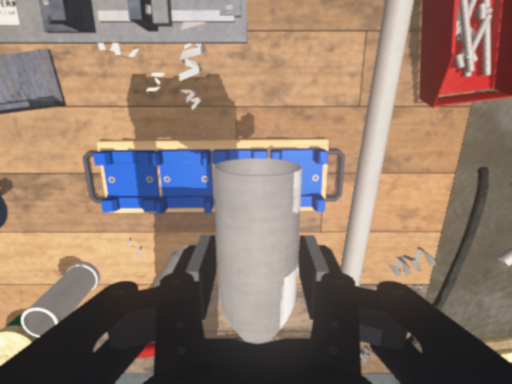

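```bash
python3 -m jog '{"offset":[[-0.6,0.3,-0.3],[-0.6,0.5,-0.3],[0,0.2,0],[0,0,0],[0,0,0]],"angular":[[0,0,0],[0,0,0],[0,0,0],[0,0,0],[0,0,0]],"jaw":[30,30,30,30,30]}'; python3 look.py w4; python3 -c "
import cv2
f=cv2.imread('pics/w4.png')[0:240,60:440];cv2.imwrite('pics/w4z.png',cv2.resize(f,None,fx=2.1,fy=2.1,interpolation=2))"
```

```text
time: 5.5
tool_pos: [0.5851, 0.1177, 0.2354]
tool_rot: [0.0, -0.002, -0.707, 0.707]
contact_force: [-0.9, 0.3, -1.0]
gripper_width: 0.504
[0.58507003 0.11766168 0.23543366] 5.5
[[-1.     0.002 -0.003]
 [ 0.003 -0.    -1.   ]
 [-0.002 -1.     0.   ]]
```

View pics/w4z.png

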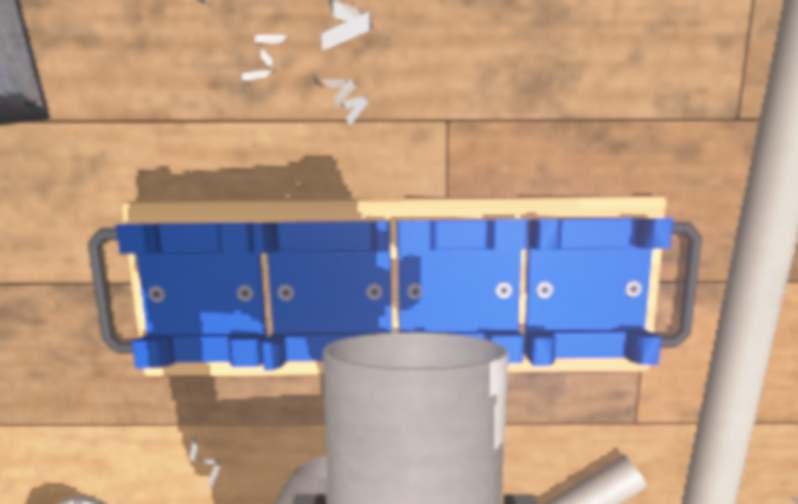

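```bash
python3 -c "
import cv2
f=cv2.imread('pics/w4.png')
a=cv2.resize(f[98:180,100:252],None,fx=5,fy=5,interpolation=2);b=cv2.resize(f[98:180,240:392],None,fx=5,fy=5,interpolation=2)
cv2.imwrite('pics/w4a.png',cv2.convertScaleAbs(a,alpha=1.6));cv2.imwrite('pics/w4b.png',b)"
```

```text
(no output)
```

View pics/w4a.png

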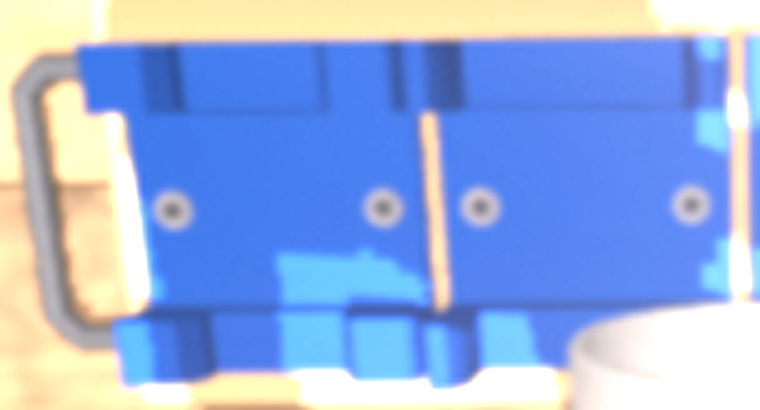

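View pics/w4b.png

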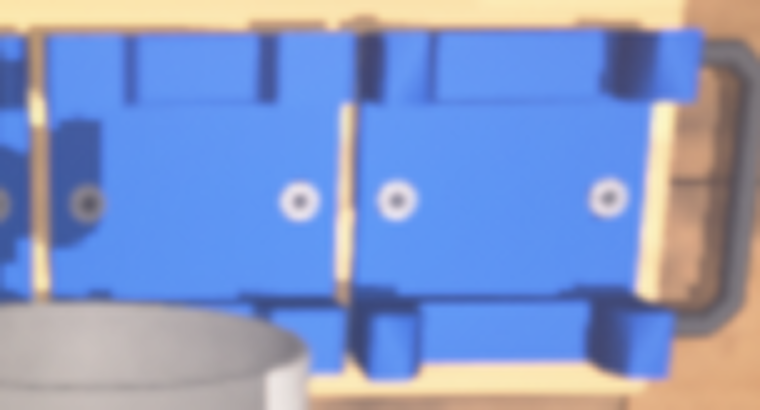

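```bash
python3 - <<'E'
from m import *
for n,a,b in [('A25',(172,210),(383,208)),('B44',(480,207),(691,205))]:
    print(n);seg('w4',a,b,.021,.021,(100,98),5)
for n,a,b in [('C19',(88,203),(300,201)),('D35',(397,200),(608,198))]:
    print(n);seg('w4',a,b,.021,.021,(240,98),5)
E
```

```text
A25
[0.6154 0.2688 0.021 ] [0.6158 0.2166 0.021 ] mid [0.6156 0.2427] len 0.05218747153745257 yaw -89.62414081287537
B44
[0.6159 0.1926 0.021 ] [0.6163 0.1405 0.021 ] mid [0.6161 0.1665] len 0.052137822317784056 yaw -89.6241477626132
C19
[0.6167 0.1165 0.021 ] [0.617  0.0642 0.021 ] mid [0.6169 0.0903] len 0.05232531529556137 yaw -89.62677798461536
D35
[0.6172 0.0402 0.021 ] [ 0.6176 -0.0118  0.021 ] mid [0.6174 0.0142] len 0.05202895122291939 yaw -89.6242470800919
```

```bash
python3 -m jog '{"offset":[[0.33,0.49,0],[0.33,0.49,-0.5],[0,0,-0.8],[0,0,-0.8],[0,0,-0.7],[0,0,0],[0,0,0],[0,0,0]],"angular":[[0,0,0],[0,0,0],[0,0,0],[0,0,0],[0,0,0],[0,0,0],[0,0,0],[0,0,0]],"jaw":[30,30,30,30,30,30,30,30]}'; python3 look.py w5
```

```text
time: 6.35
tool_pos: [0.6197, 0.1676, 0.098]
tool_rot: [0.001, 0.003, 0.707, -0.707]
contact_force: [0.6, 0.4, 0.3]
gripper_width: 0.494
[0.61967764 0.16760912 0.09796988] 6.35
[[-1.     0.006 -0.002]
 [ 0.002  0.001 -1.   ]
 [-0.006 -1.    -0.001]]
```

View pics/w5.png

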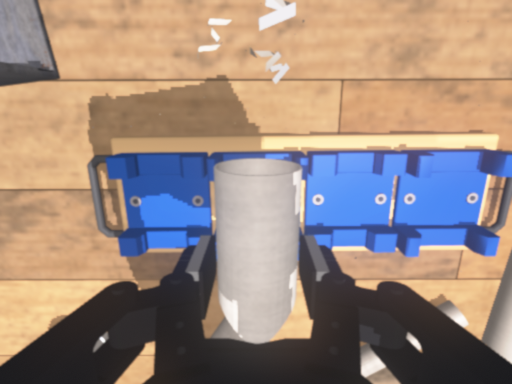

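```bash
python3 -m jog '{"offset":[[-0.02,-0.02,-0.5],[0,0,-0.4],[0,0,-0.2],[0,0,-0.1],[0,0,0],[0,0,0]],"angular":[[0,0,0],[0,0,0],[0,0,0],[0,0,0],[0,0,0],[0,0,0]],"jaw":[30,30,30,30,30,30]}'
```

```text
time: 7.0
tool_pos: [0.6175, 0.167, 0.0363]
tool_rot: [0.001, 0.002, 0.707, -0.707]
contact_force: [-0.9, -0.4, 1.0]
gripper_width: 0.495
```

```bash
python3 -m jog '{"offset":[[0,0,0],[0,0,0],[0,0,0],[0,0,0],[0,0,0.3],[0,0,0.6],[0,0,0.8],[0,0,0.8],[0,0,0.8],[0,0,0.6],[0,0,0],[0,0,0]],"angular":[[0,0,0],[0,0,0],[0,0,0],[0,0,0],[0,0,0],[0,0,0],[0,0,0],[0,0,0],[0,0,0],[0,0,0],[0,0,0],[0,0,0]],"jaw":[62,62,62,62,62,62,62,62,62,62,62,62]}'; python3 look.py w6
```

```text
time: 8.2
tool_pos: [0.6165, 0.1669, 0.2312]
tool_rot: [0.0, 0.002, 0.707, -0.707]
contact_force: [-0.4, -0.1, -0.9]
gripper_width: 0.727
[0.61646607 0.16686281 0.23116405] 8.2
[[-1.     0.003 -0.002]
 [ 0.002  0.    -1.   ]
 [-0.003 -1.    -0.   ]]
```

View pics/w6.png

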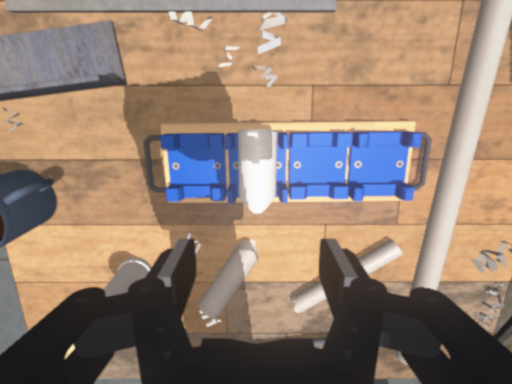

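```bash
python3 -m jog '{"offset":[[-0.6,-0.2,0.3],[-0.8,-0.3,0.4],[-0.6,-0.2,0],[-0.4,0,0],[0,0,0],[0,0,0]],"angular":[[0,0,0],[0,0,0],[0,0,0],[0,0,0],[0,0,0],[0,0,0]],"jaw":[62,62,62,62,62,62]}'; python3 look.py w7;python3 -c "
import cv2
f=cv2.imread('pics/w7.png')[0:300,60:460];cv2.imwrite('pics/w7z.png',cv2.resize(f,None,fx=2,fy=2,interpolation=2))"
```

```text
time: 8.85
tool_pos: [0.4956, 0.1317, 0.2628]
tool_rot: [0.001, 0.0, -0.707, 0.707]
contact_force: [-0.3, 0.3, -0.2]
gripper_width: 0.724
[0.49560347 0.13169351 0.26281793] 8.85
[[-1.    -0.002 -0.002]
 [ 0.002 -0.    -1.   ]
 [ 0.002 -1.     0.   ]]
```

View pics/w7z.png

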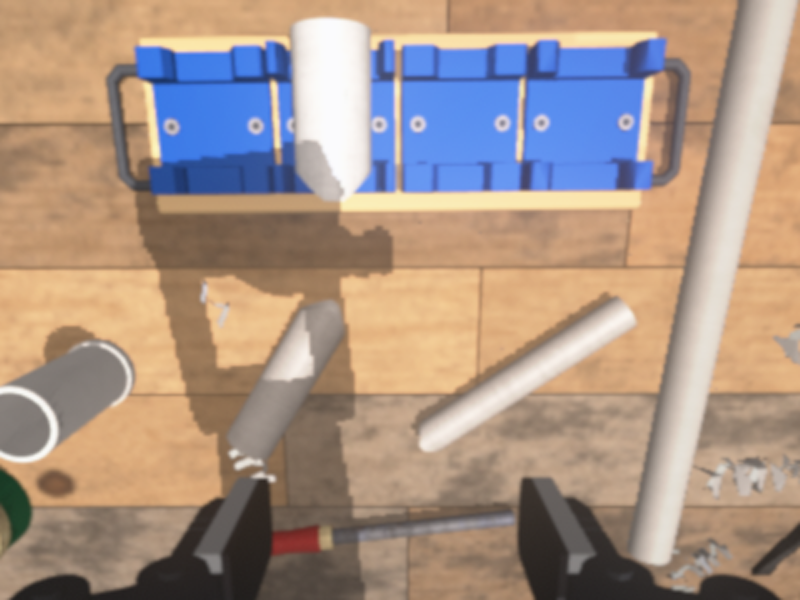

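```bash
python3 -c "
import cv2
f=cv2.imread('pics/w7.png')
cv2.imwrite('pics/w7a.png',cv2.convertScaleAbs(cv2.resize(f[140:250,165:245],None,fx=5,fy=5,interpolation=2),alpha=1.3))
cv2.imwrite('pics/w7b.png',cv2.resize(f[140:235,260:385],None,fx=5,fy=5,interpolation=2))"
```

```text
(no output)
```

View pics/w7a.png

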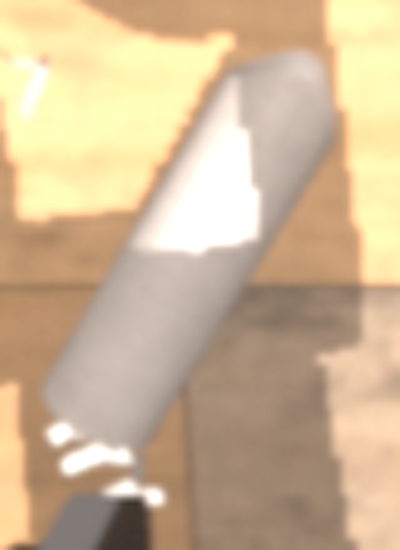

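View pics/w7b.png

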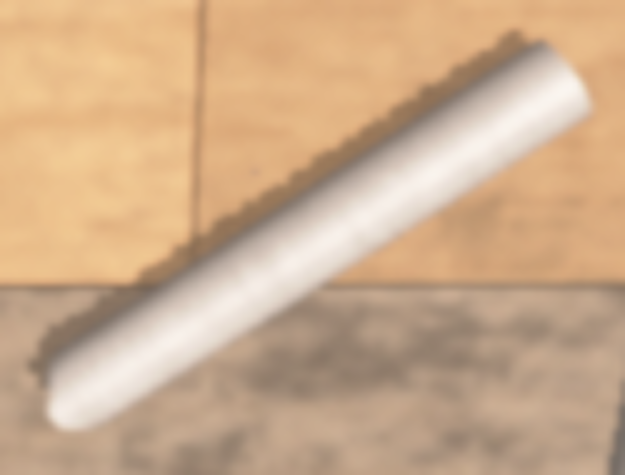

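```bash
python3 - <<'E'
from m import *
print(35);seg('w7',(97,430),(312,55),.03,.03,(165,140),5);seg('w7',(97,430),(287,97),.02,.02,(165,140),5)
print(25);seg('w7',(64,414),(572,72),.02,.02,(260,140),5);
E
```

```text
35
[0.4022 0.234  0.03  ] [0.5082 0.1701 0.03  ] mid [0.4552 0.2021] len 0.1237386416706885 yaw -31.061899628488696
[0.398  0.2366 0.02  ] [0.4952 0.1782 0.02  ] mid [0.4466 0.2074] len 0.11343767981917129 yaw -30.954057829950518
25
[0.4027 0.1088 0.02  ] [ 0.5017 -0.0267  0.02  ] mid [0.4522 0.041 ] len 0.16781367384857512 yaw -53.853872720801164
```

```bash
python3 -m jog '{"offset":[[-0.1,-0.2,0],[-0.1,-0.2,0],[-0.1,-0.2,-0.2],[-0.1,-0.2,-0.4],[-0.1,-0.2,-0.5],[-0.1,-0.2,-0.6],[-0.1,-0.2,-0.6],[-0.1,-0.2,-0.6],[-0.1,-0.2,-0.6],[0,0,-0.4],[0,0,-0.2],[0,0,0]],"angular":[[0,0,-1],[0,0,-1],[0,0,-1],[0,0,-1],[0,0,-1],[0,0,-1],[0,0,-1],[0,0,-1],[0,0,-1],[0,0,0],[0,0,0],[0,0,0]],"jaw":[48,48,48,48,48,48,48,48,48,48,48,48]}'; python3 look.py w8
```

```text
time: 10.1
tool_pos: [0.4501, 0.0418, 0.0574]
tool_rot: [0.323, -0.32, -0.629, 0.63]
contact_force: [0.4, 0.8, 0.1]
gripper_width: 0.563
[0.45006644 0.04182986 0.05744521] 10.1
[[-0.587 -0.004 -0.81 ]
 [ 0.81   0.    -0.587]
 [ 0.003 -1.     0.003]]
```

View pics/w8.png

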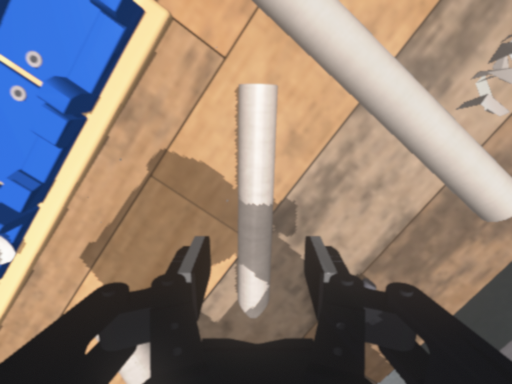

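```bash
python3 - <<'E'
from m import *
seg('w8',(257,84),(252,314),.022,.022,(0,0),1)
E
python3 -m jog '{"offset":[[0.03,0,-0.4],[0,0,-0.4],[0,0,-0.25],[0,0,0],[0,0,0],[0,0,0],[0,0,0],[0,0,0],[0,0,0]],"angular":[[0,0,0],[0,0,0],[0,0,0],[0,0,0],[0,0,0],[0,0,0],[0,0,0],[0,0,0],[0,0,0]],"jaw":[48,48,48,48,15,15,15,15,15]}'
```

```text
[ 0.5004 -0.0265  0.022 ] [0.4045 0.1127 0.022 ] mid [0.4525 0.0431] len 0.16901840438588098 yaw 124.58546173610004
time: 11.05
tool_pos: [0.4528, 0.0417, 0.0072]
tool_rot: [-0.321, 0.322, 0.63, -0.63]
contact_force: [-0.6, -0.3, 0.6]
gripper_width: 0.177
```

```bash
python3 look.py w9
```

```text
[0.4527616  0.04172924 0.00722201] 11.05
[[-0.586  0.001 -0.81 ]
 [ 0.81  -0.    -0.586]
 [-0.    -1.    -0.001]]
```

View pics/w9.png

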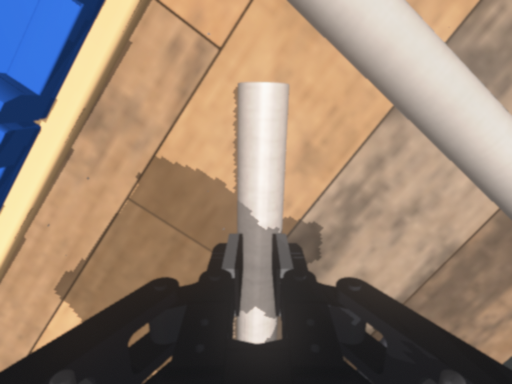

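```bash
python3 -m jog '{"offset":[[0,0,0],[0,0,0],[0,0,0]],"angular":[[0,0,0],[0,0,0],[0,0,0]],"jaw":[10,10,10]}'; python3 look.py w10
```

```text
time: 11.4
tool_pos: [0.4524, 0.0418, 0.0068]
tool_rot: [0.322, -0.322, -0.63, 0.63]
contact_force: [0.3, -0.8, -0.4]
gripper_width: 0.116
[0.45242362 0.04176007 0.00678409] 11.4
[[-0.586 -0.    -0.81 ]
 [ 0.81   0.    -0.586]
 [ 0.    -1.     0.   ]]
```

View pics/w10.png

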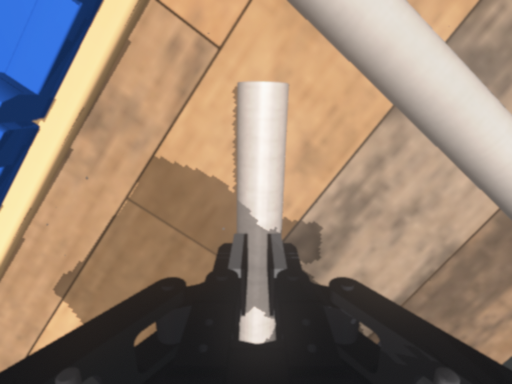

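```bash
python3 -c "
import cv2
f=cv2.imread('pics/w10.png')
cv2.imwrite('pics/w10z.png',cv2.convertScaleAbs(cv2.resize(f[200:360,180:340],None,fx=3.7,fy=3.7,interpolation=2),alpha=2))
from plant import manip
g=manip.grab_frame('scene');cv2.imwrite('pics/s10.png',cv2.resize(g[170:290,200:360],None,fx=5,fy=5,interpolation=2))
"
```

```text
(no output)
```

View pics/w10z.png

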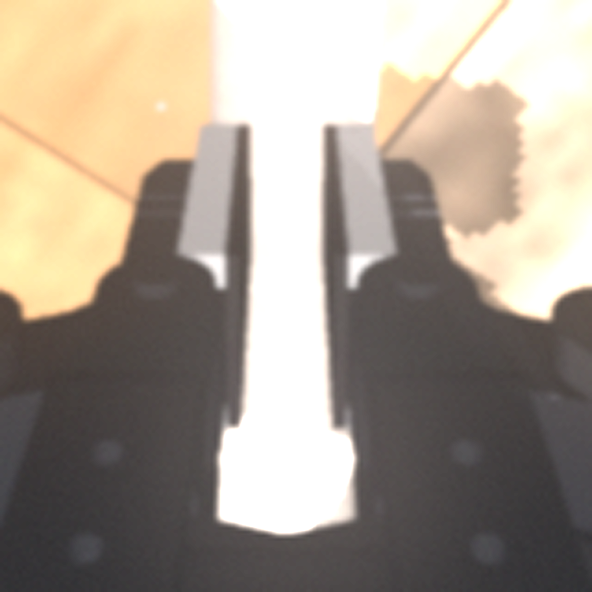

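View pics/s10.png

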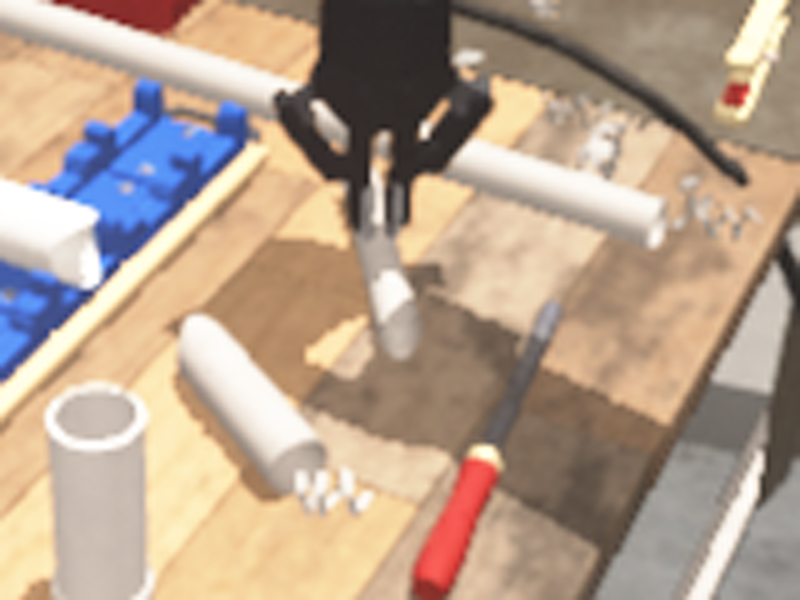

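```bash
python3 -m jog '{"offset":[[0,0,0],[0,0,0],[0,0,0],[0,0,0],[0,0,-0.1],[0,0,-0.1],[0,0,0],[0,0,0],[0,0,0],[0,0,0],[0,0,0],[0,0,0]],"angular":[[0,0,0],[0,0,0],[0,0,0],[0,0,0],[0,0,0],[0,0,0],[0,0,0],[0,0,0],[0,0,0],[0,0,0],[0,0,0],[0,0,0]],"jaw":[48,48,48,48,48,48,48,48,20,20,20,20]}'; python3 look.py w11
```

```text
time: 12.7
tool_pos: [0.453, 0.0418, -0.0027]
tool_rot: [-0.321, 0.322, 0.63, -0.63]
contact_force: [0.1, 0.3, 2.3]
gripper_width: 0.271
[ 0.45298134  0.04175702 -0.00272187] 12.7
[[-0.586  0.001 -0.81 ]
 [ 0.81  -0.    -0.586]
 [-0.001 -1.    -0.001]]
```

View pics/w11.png

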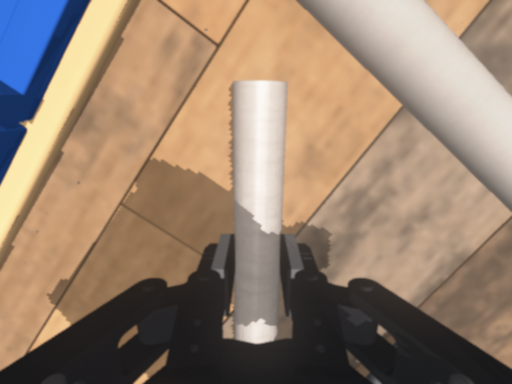

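```bash
python3 -m jog '{"offset":[[0,0,0.4],[0,0,0.8],[0,0,1],[0.36,0.44,0.8],[0.36,0.44,0.2],[0.36,0.44,0],[0.36,0.44,0],[0.36,0.44,0],[0.36,0.44,0],[0.36,0.44,0],[0.36,0.44,0],[0.36,0.5,0]],"angular":[[0,0,0],[0,0,0],[0,0,0],[0,0,1],[0,0,1],[0,0,1],[0,0,1],[0,0,1],[0,0,1],[0,0,1],[0,0,1],[0,0,1]],"jaw":[15,15,15,15,15,15,15,15,15,15,15,15]}'
python3 -m jog '{"offset":[[0,0,0],[0,0,0]],"angular":[[0,0,0],[0,0,0]],"jaw":[15,15]}'; python3 look.py w12
```

```text
time: 13.95
tool_pos: [0.6147, 0.2434, 0.1558]
tool_rot: [-0.0, 0.001, -0.707, 0.707]
contact_force: [1.7, 0.2, -0.5]
gripper_width: 0.275
time: 14.15
tool_pos: [0.614, 0.2428, 0.1557]
tool_rot: [0.001, 0.0, -0.707, 0.707]
contact_force: [-0.0, -0.9, -1.0]
gripper_width: 0.271
[0.61395692 0.2428102  0.1556949 ] 14.15
[[-1.    -0.002 -0.002]
 [ 0.002 -0.001 -1.   ]
 [ 0.002 -1.     0.001]]
```

View pics/w12.png

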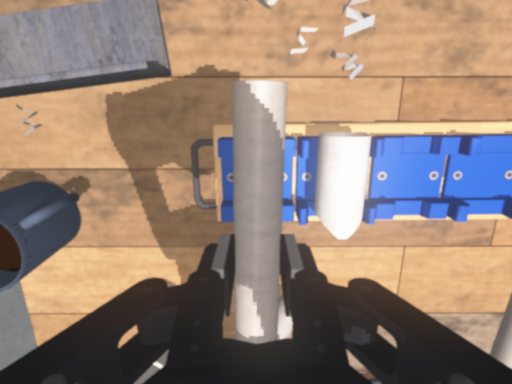

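```bash
python3 -m jog '{"offset":[[0.06,0,-0.5],[0,0,-0.8],[0,0,-0.6],[0,0,-0.4],[0,0,-0.15],[0,0,-0.1],[0,0,0],[0,0,0],[0,0,0]],"angular":[[0,0,0],[0,0,0],[0,0,0],[0,0,0],[0,0,0],[0,0,0],[0,0,0],[0,0,0],[0,0,0]],"jaw":[15,15,15,15,15,15,15,15,15]}'
```

```text
time: 15.1
tool_pos: [0.6186, 0.243, 0.0311]
tool_rot: [0.0, 0.002, 0.707, -0.707]
contact_force: [-0.0, 0.5, -0.7]
gripper_width: 0.273
```

```bash
python3 -m jog '{"offset":[[-0.02,0,-0.07],[0,0,0],[0,0,0],[0,0,0],[0,0,0],[0,0,0.3],[0,0,0.7],[0,0,0.9],[-0.3,0,0.9],[-0.8,0,0.9],[-0.6,0,0.5],[0,0,0]],"angular":[[0,0,0],[0,0,0],[0,0,0],[0,0,0],[0,0,0],[0,0,0],[0,0,0],[0,0,0],[0,0,0],[0,0,0],[0,0,0],[0,0,0]],"jaw":[15,15,38,38,38,38,40,60,60,60,60,60]}'; python3 look.py w13
```

```text
time: 16.3
tool_pos: [0.5386, 0.244, 0.236]
tool_rot: [0.004, 0.004, 0.708, -0.706]
contact_force: [1.1, 0.8, 1.3]
gripper_width: 0.703
[0.53855176 0.24397082 0.23596139] 16.3
[[-1.     0.01  -0.   ]
 [ 0.     0.004 -1.   ]
 [-0.01  -1.    -0.004]]
```

View pics/w13.png

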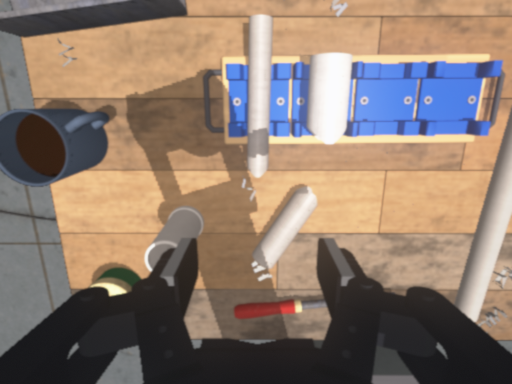

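```bash
python3 -c "
import cv2
f=cv2.imread('pics/w13.png')
cv2.imwrite('pics/w13z.png',cv2.resize(f[175:285,235:335],None,fx=5,fy=5,interpolation=2))"
```

```text
(no output)
```

View pics/w13z.png

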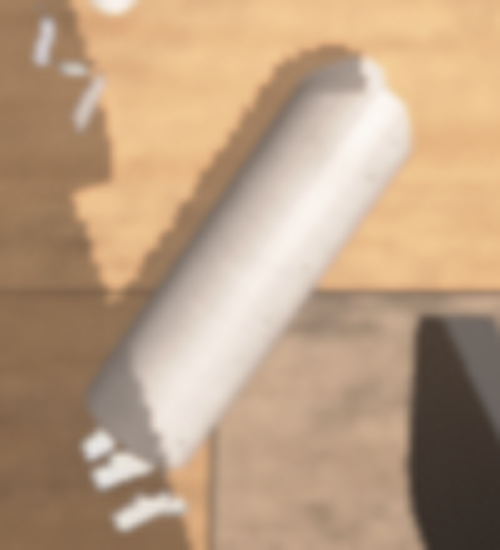

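```bash
python3 - <<'E'
from m import *
seg('w13',(136,432),(372,68),.022,.035,(235,175),5)
seg('w13',(136,430),(355,108),.022,.022,(235,175),5)
seg('w13',(130,355),(320,90),.0175,.0175,(235,175),5)
seg('w13',(215,420),(380,195),.0175,.0175,(235,175),5)
E
```

```text
[0.4032 0.2373 0.022 ] [0.5116 0.1791 0.035 ] mid [0.4574 0.2082] len 0.12305677888107387 yaw -28.235594189041233
[0.4038 0.2373 0.022 ] [0.4972 0.1807 0.022 ] mid [0.4505 0.209 ] len 0.10923834848130219 yaw -31.20011946419689
[0.4244 0.239  0.0175] [0.5008 0.1894 0.0175] mid [0.4626 0.2142] len 0.09107798976298455 yaw -33.0123748055605
[0.4045 0.2151 0.0175] [0.4715 0.1722 0.0175] mid [0.438  0.1937] len 0.07960731006696149 yaw -32.620736142161284
```

```bash
python3 -m jog '{"offset":[[-0.28,-0.13,0],[-0.28,-0.13,-0.2],[-0.28,-0.13,-0.5],[-0.28,-0.13,-0.7],[-0.28,-0.13,-0.8],[-0.28,-0.13,-0.8],[0,0,-0.5],[0,0,-0.2],[0,0,0],[0,0,0]],"angular":[[0,0,-0.9],[0,0,-0.9],[0,0,-0.9],[0,0,-0.9],[0,0,-0.9],[0,0,-0.9],[0,0,0],[0,0,0],[0,0,0],[0,0,0]],"jaw":[58,58,58,58,58,58,58,58,58,58]}'; python3 look.py w14
```

```text
time: 17.35
tool_pos: [0.4556, 0.204, 0.0444]
tool_rot: [-0.197, 0.198, 0.679, -0.679]
contact_force: [0.3, 0.3, -0.3]
gripper_width: 0.68
[0.45561943 0.20402575 0.04435718] 17.35
[[-0.843  0.002 -0.537]
 [ 0.537  0.    -0.843]
 [-0.001 -1.    -0.001]]
```

View pics/w14.png

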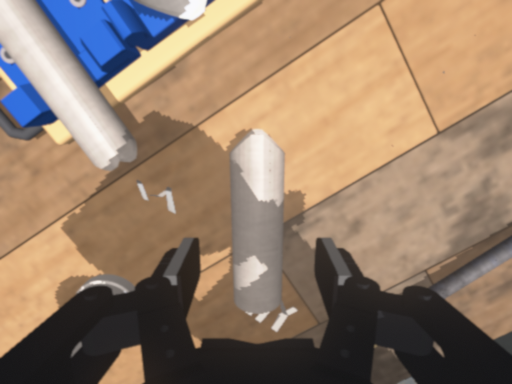

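```bash
python3 - <<'E'
from m import *
seg('w14',(258,130),(257,311),.033,.030,(0,0),1)
E
python3 -m jog '{"offset":[[0,0,-0.4],[0,0,-0.3],[0,0,-0.2],[0,0,0],[0,0,0],[0,0,0],[0,0,0],[0,0,0],[0,0,0]],"angular":[[0,0,0],[0,0,0],[0,0,0],[0,0,0],[0,0,0],[0,0,0],[0,0,0],[0,0,0],[0,0,0]],"jaw":[58,58,58,58,22,22,22,22,22]}'
```

```text
[0.5056 0.172  0.033 ] [0.4016 0.239  0.03  ] mid [0.4536 0.2055] len 0.12368242417194211 yaw 147.23110763870318
time: 18.3
tool_pos: [0.4557, 0.2042, -0.0002]
tool_rot: [-0.197, 0.199, 0.679, -0.678]
contact_force: [0.5, 0.1, 5.6]
gripper_width: 0.394
```

```bash
python3 -m jog '{"offset":[[0,0,0.4],[0,0,0.9],[0,0,1],[0.2,-0.2,0.8],[0.4,-0.5,0],[0.5,-0.6,0],[0.6,-0.7,0],[0.6,-0.7,0],[0.5,-0.6,0],[0.5,-0.5,0],[0,0,0],[0,0,0]],"angular":[[0,0,0],[0,0,0],[0,0,0],[0,0,0.7],[0,0,0.8],[0,0,0.8],[0,0,0.8],[0,0,0.8],[0,0,0.8],[0,0,0.75],[0,0,0],[0,0,0]],"jaw":[22,22,22,22,22,22,22,22,22,22,22,22]}'
python3 look.py w15
```

```text
time: 19.5
tool_pos: [0.6189, 0.0134, 0.1523]
tool_rot: [-0.0, -0.001, 0.707, -0.707]
contact_force: [-0.0, -0.1, -1.0]
gripper_width: 0.386
[0.61886169 0.01336397 0.1522764 ] 19.5
[[-1.    -0.002  0.002]
 [-0.002  0.001 -1.   ]
 [ 0.002 -1.    -0.001]]
```

View pics/w15.png

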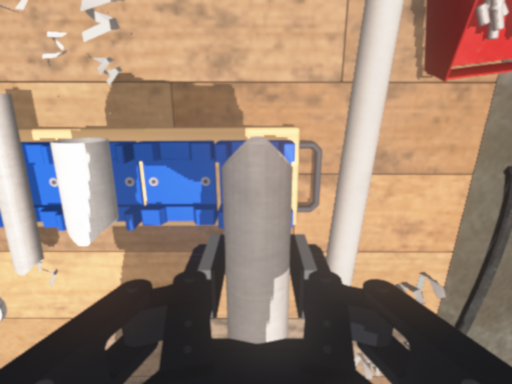

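```bash
python3 -m jog '{"offset":[[0.02,0.02,-0.5],[0,0,-0.8],[0,0,-0.6],[0,0,-0.3],[0,0,-0.15],[0,0,-0.09],[0,0,0],[0,0,0],[0,0,0]],"angular":[[0,0,0],[0,0,0],[0,0,0],[0,0,0],[0,0,0],[0,0,0],[0,0,0],[0,0,0],[0,0,0]],"jaw":[22,22,22,22,22,22,22,22,22]}'
```

```text
time: 20.45
tool_pos: [0.6214, 0.0146, 0.0328]
tool_rot: [-0.002, 0.0, -0.707, 0.707]
contact_force: [0.1, -0.1, -0.1]
gripper_width: 0.394
```

```bash
python3 -m jog '{"offset":[[-0.02,0,-0.05],[0,0,0],[0,0,0],[0,0,0],[0,0,0],[0,0,0.3],[0,0,0.7],[0,0,0.9],[0,0,0.9],[-0.4,0,0.8],[-0.4,0,0],[0,0,0]],"angular":[[0,0,0],[0,0,0],[0,0,0],[0,0,0],[0,0,0],[0,0,0],[0,0,0],[0,0,0],[0,0,0],[0,0,0],[0,0,0],[0,0,0]],"jaw":[22,22,48,48,48,48,48,48,48,48,48,48]}'; python3 look.py w16
```

```text
time: 21.65
tool_pos: [0.5793, 0.0148, 0.2124]
tool_rot: [-0.003, -0.001, -0.707, 0.707]
contact_force: [0.8, 0.5, -1.0]
gripper_width: 0.562
[0.57929869 0.01478711 0.21235659] 21.65
[[-1.     0.005  0.004]
 [-0.004 -0.    -1.   ]
 [-0.005 -1.     0.001]]
```

View pics/w16.png

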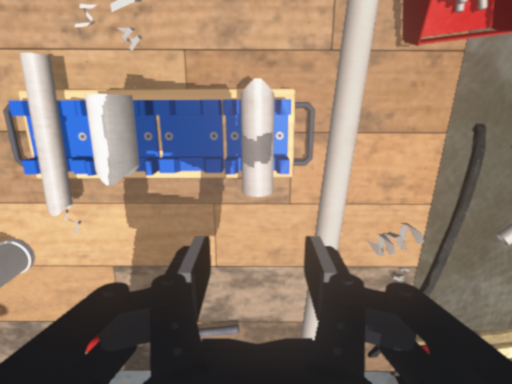

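```bash
python3 -m jog '{"offset":[[-0.1,-0.6,0],[-0.1,-0.8,0],[-0.1,-0.8,0],[-0.1,-0.8,0],[-0.1,-0.8,0],[-0.1,-0.8,0],[-0.1,-0.8,-0.3],[-0.1,-0.8,-0.6],[-0.1,-0.8,-0.8],[-0.06,-0.62,-0.8],[0,0,-0.5],[0,0,0]],"angular":[[0,0,-0.8],[0,0,-0.8],[0,0,-0.8],[0,0,-0.8],[0,0,-0.8],[0,0,-0.8],[0,0,-0.8],[0,0,-0.8],[0,0,-0.8],[0,0,-0.6],[0,0,0],[0,0,0]],"jaw":[40,40,40,40,40,40,40,40,40,40,40,40]}'; python3 look.py w17
```

```text
time: 22.9
tool_pos: [0.5283, -0.359, 0.057]
tool_rot: [-0.284, 0.276, 0.651, -0.648]
contact_force: [-0.8, 0.2, -0.6]
gripper_width: 0.471
[ 0.52828123 -0.35896336  0.05703332] 22.9
[[-0.686 -0.009 -0.728]
 [ 0.728  0.008 -0.686]
 [ 0.012 -1.     0.001]]
```

View pics/w17.png

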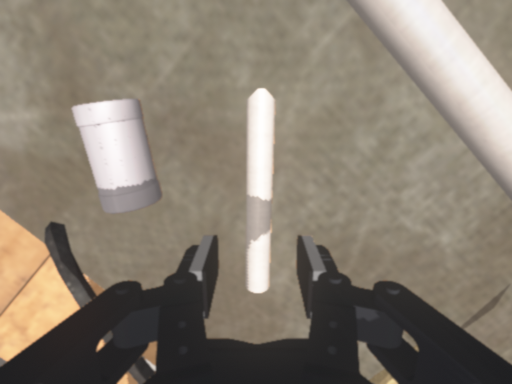

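```bash
python3 - <<'E'
from m import *
seg('w17',(261,89),(258,291),.017,.017,(0,0),1)
seg('w17',(261,110),(258,290),.014,.014,(0,0),1)
print(manip.state()['tool_pos'])
E
```

```text
[ 0.583  -0.4198  0.017 ] [ 0.4821 -0.3101  0.017 ] mid [ 0.5326 -0.3649] len 0.1490615224333686 yaw 132.63085911762366
[ 0.5741 -0.4104  0.014 ] [ 0.4812 -0.3092  0.014 ] mid [ 0.5277 -0.3598] len 0.13733730473550929 yaw 132.54078537760677
[ 0.5301 -0.3596  0.0604]
```

```bash
python3 -m jog '{"offset":[[0.05,-0.1,-0.4],[0,0,-0.4],[0,0,-0.3],[0,0,-0.1],[0,0,0],[0,0,0],[0,0,0]],"angular":[[0,0,0],[0,0,0],[0,0,0],[0,0,0],[0,0,0],[0,0,0],[0,0,0]],"jaw":[40,40,40,40,40,40,40]}'
```

```text
time: 23.65
tool_pos: [0.5353, -0.3664, 0.0057]
tool_rot: [0.279, -0.28, -0.649, 0.65]
contact_force: [-0.1, -0.0, -1.0]
gripper_width: 0.467
```

```bash
python3 -m jog '{"offset":[[-0.04,0.02,-0.1],[0,0,-0.1],[0,0,0],[0,0,0],[0,0,0],[0,0,0],[0,0,0],[0,0,0]],"angular":[[0,0,0],[0,0,0],[0,0,0],[0,0,0],[0,0,0],[0,0,0],[0,0,0],[0,0,0]],"jaw":[40,40,40,15,15,15,15,15]}'
```

```text
time: 24.45
tool_pos: [0.5325, -0.365, -0.0057]
tool_rot: [0.28, -0.28, -0.649, 0.649]
contact_force: [0.3, -0.3, 1.0]
gripper_width: 0.186
```

```bash
python3 -m jog '{"offset":[[0,0,0],[0,0,0],[0,0,0]],"angular":[[0,0,0],[0,0,0],[0,0,0]],"jaw":[10,8,8]}'; python3 look.py w18
```

```text
time: 24.75
tool_pos: [0.5325, -0.365, -0.0057]
tool_rot: [0.28, -0.28, -0.649, 0.65]
contact_force: [-0.2, -0.9, 0.7]
gripper_width: 0.189
[ 0.53253341 -0.36498851 -0.00568515] 24.75
[[-0.687  0.    -0.727]
 [ 0.727 -0.    -0.687]
 [-0.    -1.     0.   ]]
```

View pics/w18.png

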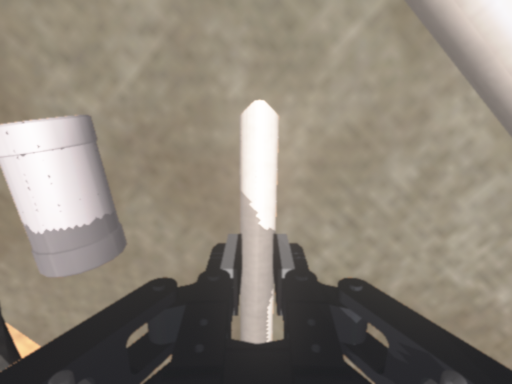

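```bash
python3 -m jog '{"offset":[[0,0,0.2],[0,0,0.4],[0,0,0.6],[0,0,0],[0,0,0]],"angular":[[0,0,0],[0,0,0],[0,0,0],[0,0,0],[0,0,0]],"jaw":[8,8,8,8,8]}'; python3 look.py w19
```

```text
time: 25.3
tool_pos: [0.5329, -0.3651, 0.055]
tool_rot: [0.279, -0.28, -0.649, 0.65]
contact_force: [-0.4, 0.0, -1.7]
gripper_width: 0.19
[ 0.53286029 -0.36511153  0.05502354] 25.3
[[-0.687  0.001 -0.726]
 [ 0.726 -0.001 -0.687]
 [-0.002 -1.    -0.   ]]
```

View pics/w19.png

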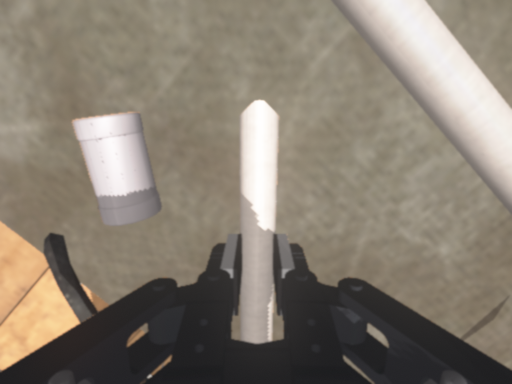

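```bash
python3 -m jog '{"offset":[[0,0.2,0.9],[0.1,0.6,0.9],[0.16,0.9,0.2],[0.16,0.9,0],[0.16,0.9,0],[0.16,0.9,0],[0.16,0.9,0],[0.16,0.9,0],[0.16,0.9,0],[0.16,0.9,0],[0.16,0.7,0],[0.14,0.4,0]],"angular":[[0,0,0],[0,0,0.8],[0,0,0.8],[0,0,0.8],[0,0,0.8],[0,0,0.8],[0,0,0.8],[0,0,0.8],[0,0,0.8],[0,0,0.8],[0,0,0.6],[0,0,0]],"jaw":[8,8,8,8,8,8,8,8,8,8,8,8]}'
python3 -m jog '{"offset":[[0,0,0],[0,0,0]],"angular":[[0,0,0],[0,0,0]],"jaw":[8,8]}'; python3 look.py w20
```

```text
time: 26.55
tool_pos: [0.6146, 0.0907, 0.148]
tool_rot: [0.001, -0.004, 0.707, -0.707]
contact_force: [-0.3, -0.1, -1.4]
gripper_width: 0.192
time: 26.75
tool_pos: [0.6149, 0.0878, 0.1485]
tool_rot: [-0.0, 0.003, -0.707, 0.707]
contact_force: [-0.5, -0.6, -1.6]
gripper_width: 0.19
[0.61490872 0.08776062 0.14854199] 26.75
[[-1.    -0.003  0.004]
 [-0.004 -0.001 -1.   ]
 [ 0.003 -1.     0.001]]
```

View pics/w20.png

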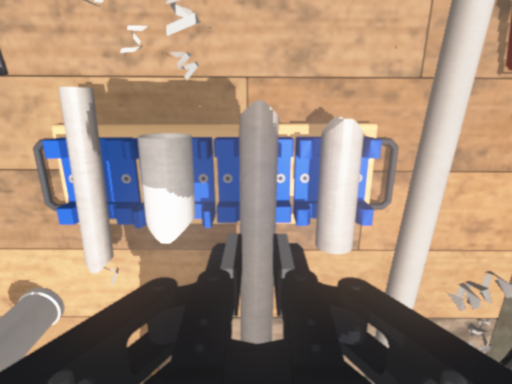

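```bash
python3 -m jog '{"offset":[[0.04,0.05,-0.5],[0,0,-0.8],[0,0,-0.5],[0,0,-0.3],[0,0,-0.2],[0,0,-0.1],[0,0,0],[0,0,0],[0,0,0]],"angular":[[0,0,0],[0,0,0],[0,0,0],[0,0,0],[0,0,0],[0,0,0],[0,0,0],[0,0,0],[0,0,0]],"jaw":[8,8,8,8,8,8,8,8,8]}'; python3 look.py w21
```

```text
time: 27.7
tool_pos: [0.6192, 0.0903, 0.0322]
tool_rot: [0.002, -0.0, 0.707, -0.707]
contact_force: [0.2, -0.0, -1.3]
gripper_width: 0.186
[0.61917848 0.09033811 0.03217502] 27.7
[[-1.     0.003  0.004]
 [-0.004  0.    -1.   ]
 [-0.003 -1.    -0.   ]]
```

View pics/w21.png

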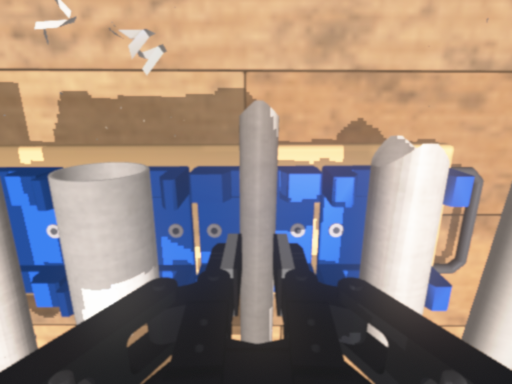

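```bash
python3 -m jog '{"offset":[[-0.03,0,-0.07],[0,0,-0.07],[0,0,0],[0,0,0]],"angular":[[0,0,0],[0,0,0],[0,0,0],[0,0,0]],"jaw":[8,8,8,8]}'
python3 -m jog '{"offset":[[0,0,0],[0,0,0],[0,0,0],[0,0,0.2],[0,0,0.5],[0,0,0.8],[0,0,0.9],[0,0,0.9],[-0.3,0.3,0.9],[-0.5,0.3,0.8],[0,0,0],[0,0,0]],"angular":[[0,0,0],[0,0,0],[0,0,0],[0,0,0],[0,0,0],[0,0,0],[0,0,0],[0,0,0],[0,0,0],[0,0,0],[0,0,0],[0,0,0]],"jaw":[30,30,30,30,30,30,40,60,60,60,60,60]}'; python3 look.py w22;python3 -c "
import cv2
f=cv2.imread('pics/w22.png')[0:260,40:440];cv2.imwrite('pics/w22z.png',cv2.resize(f,None,fx=2,fy=2,interpolation=2))"
```

```text
time: 28.15
tool_pos: [0.6163, 0.0903, 0.0234]
tool_rot: [0.001, -0.001, 0.707, -0.707]
contact_force: [-0.3, 0.3, -2.1]
gripper_width: 0.184
time: 29.35
tool_pos: [0.577, 0.1207, 0.2766]
tool_rot: [0.003, 0.0, 0.707, -0.707]
contact_force: [-0.6, -0.1, -0.7]
gripper_width: 0.702
[0.57698876 0.1207037  0.27658845] 29.35
[[-1.     0.005  0.004]
 [-0.004  0.    -1.   ]
 [-0.005 -1.    -0.   ]]
```

View pics/w22z.png

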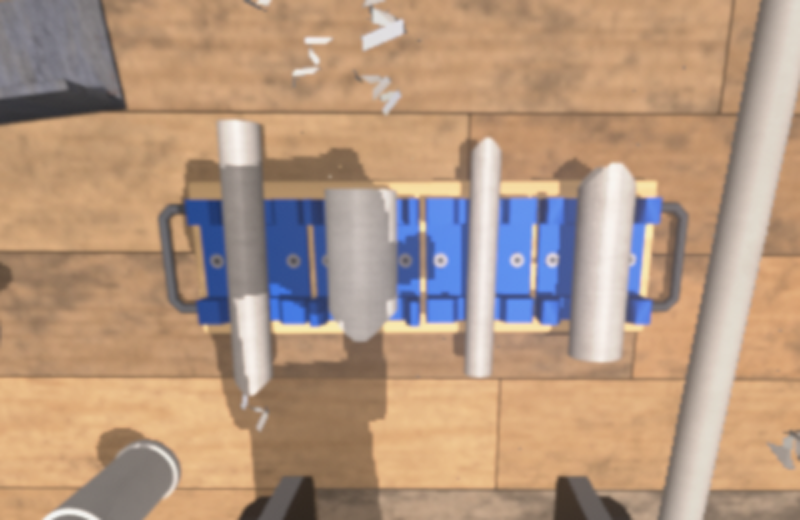

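```bash
python3 - <<'E'
from m import *
o=(40,0)
for n,a,b,z in [('25 (.6156,.2427)',(241,122),(253,393),.052),('44 (.6161,.1665)',(358,190),(362,340),.071),('19 (.6169,.0903)',(487,139),(479,376),.046),('35 (.6174,.0142)',(613,165),(596,360),.061)]:
    print(n);seg('w22',a,b,z,z,o,2)
E
python3 -c "
from plant import manip
import cv2
for n in('scene','side'): 
    f=manip.grab_frame(n); c=f[170:270,150:270] if n=='scene' else f[140:230,200:320]
    cv2.imwrite(f'pics/f_{n}.png',cv2.resize(c,None,fx=6,fy=6,interpolation=2))"
```

```text
25 (.6156,.2427)
[0.6985 0.2352 0.052 ] [0.5307 0.2416 0.052 ] mid [0.6146 0.2384] len 0.1678507562037551 yaw 177.8209027656358
44 (.6161,.1665)
[0.66   0.1649 0.071 ] [0.5714 0.1652 0.071 ] mid [0.6157 0.1651] len 0.08865711058340386 yaw 179.81450284281576
19 (.6169,.0903)
[0.6903 0.0889 0.046 ] [0.5416 0.09   0.046 ] mid [0.6159 0.0895] len 0.148778340412536 yaw 179.58835558899764
35 (.6174,.0142)
[0.6749 0.0156 0.061 ] [0.5567 0.0161 0.061 ] mid [0.6158 0.0159] len 0.11818117658076535 yaw 179.73691566190726
```

View pics/f_scene.png

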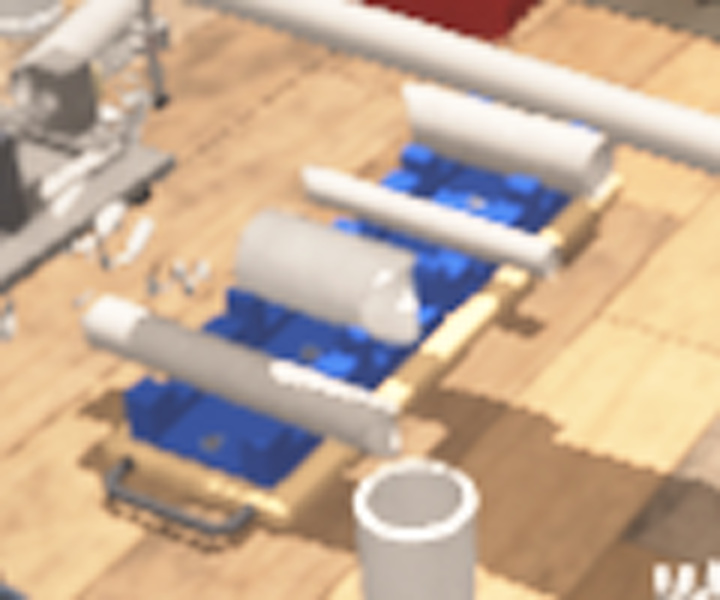

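View pics/f_side.png

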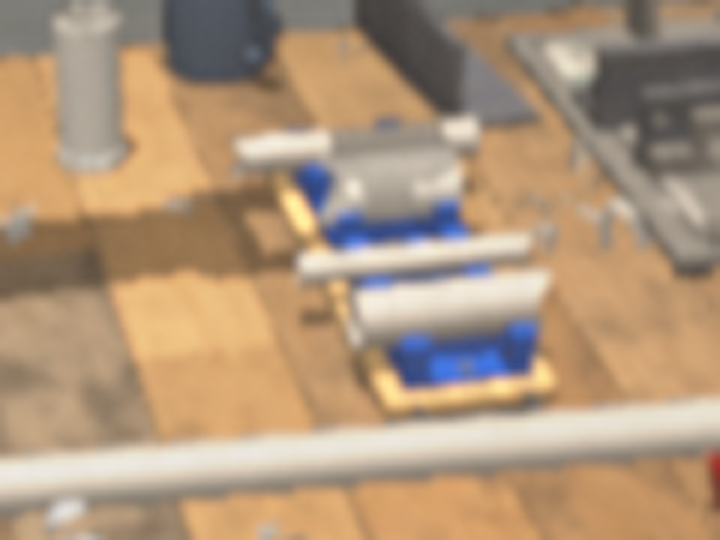

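```bash
python3 -m jog '{"offset":[[0,0.5,-0.2],[0,0.8,-0.3],[0,0.8,0],[0,0.8,0],[0,0.8,0],[0,0.6,0],[0,0.2,0],[0,0,0],[0,0,0]],"angular":[[0,0,0],[0,0,0],[0,0,0],[0,0,0],[0,0,0],[0,0,0],[0,0,0],[0,0,0],[0,0,0]],"jaw":[60,60,60,60,60,60,60,60,60]}'; python3 look.py w23;python3 -c "
import cv2
f=cv2.imread('pics/w23.png')[20:270,250:510];cv2.imwrite('pics/w23z.png',cv2.resize(f,None,fx=2.4,fy=2.4,interpolation=2))"
```

```text
time: 30.4
tool_pos: [0.5766, 0.344, 0.2474]
tool_rot: [-0.0, 0.002, -0.707, 0.708]
contact_force: [0.1, 0.2, 0.6]
gripper_width: 0.703
[0.57657618 0.34401523 0.24737694] 30.4
[[-1.    -0.002  0.003]
 [-0.003 -0.002 -1.   ]
 [ 0.002 -1.     0.002]]
```

View pics/w23z.png

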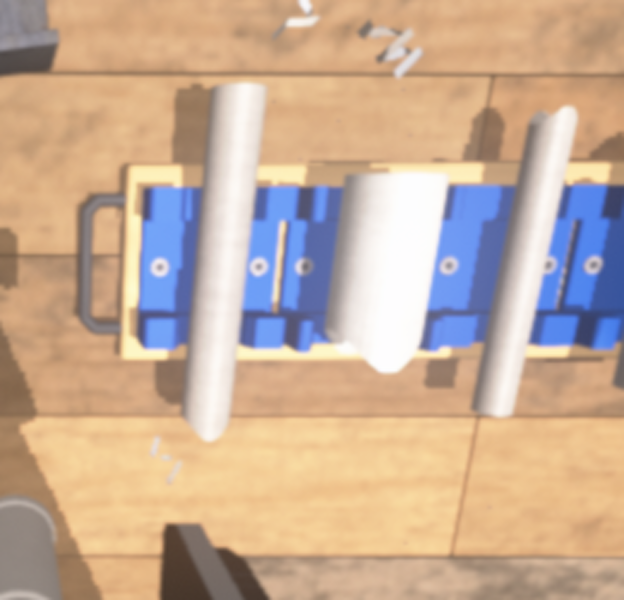

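```bash
python3 - <<'E'
from m import *
np.set_printoptions(precision=4,suppress=True)
def run(n,x0,rows):
    f,s=pickle.load(open(n+'.pkl','rb'));c=cam('wrist',s);out=[]
    S=cv2.cvtColor(cv2.GaussianBlur(f,(1,1),0),cv2.COLOR_BGR2HSV)[...,1].astype(float)
    for r in rows:
        l=x0
        while S[r,l-1]<80:l-=1
        e=x0
        while S[r,e+1]<80:e+=1
        out.append(((l+e)/2,e-l+1,r))
    return c,out
def at(c,o,X):
    # rays in plane x=X : intersect ray with x=X gives (y,z) line ; fit axis mid as func of row
    us=np.polyfit([q[2] for q in o],[q[0] for q in o],1)
    # row where the axis at x=X,z~zc : iterate
    return us
def solve(name,va,vb,zc,seat):
    ca,oa=run(*va);cb,ob=run(*vb);print(name,'w',oa[0][1],oa[-1][1],ob[0][1],ob[-1][1])
    pa=at(ca,oa,0);pb=at(cb,ob,0)
    # plane through each camera containing the image line; axis= intersection
    def pl(c,p):
        o,d1=ray(c,(np.polyval(p,100),100));_,d2=ray(c,(np.polyval(p,180),180));n=np.cross(d1,d2);n/=np.linalg.norm(n);return n,n@o
    n1,k1=pl(ca,pa);n2,k2=pl(cb,pb)
    for X in(seat[0]-.032,seat[0]+.032):
        yz=np.linalg.solve(np.array([n1[1:],n2[1:]]),[k1-n1[0]*X,k2-n2[0]*X]);print(' x',X,'dy',yz[0]-seat[1],'dz',yz[1]-zc)
solve('25',('w22',40+122,range(104,156,3)),('w23',250+93,range(98,162,3)),.0415,(.6156,.2427))
solve('44',('w22',40+180,range(104,156,3)),('w23',250+162,range(98,162,3)),.051,(.6161,.1665))
solve('19',('w22',40+241,range(104,156,3)),('w23',250+217,range(98,162,3)),.0385,(.6169,.0903))
E
```

```text
25 w 21 21 31 23
 x 0.5836 dy 0.0002744815495156483 dz 0.0014239083798541982
 x 0.6476000000000001 dy -0.0009494553762836588 dz 0.0007008347690563022
44 w 36 34 50 40
 x 0.5841 dy -0.0001524608906076086 dz 0.00212709218451837
 x 0.6481 dy -0.0001862402197395363 dz 0.0004653932446546452
19 w 16 14 21 20
 x 0.5849 dy 0.00012627366923224914 dz 0.000824115696738327
 x 0.6489 dy -0.0004805881254930644 dz 0.0011718981557868255
```

```bash
python3 - <<'E'
from m import *
a=cv2.imread('pics/side0.png').astype(int);b=manip.grab_frame('side').astype(int)
S=cam('scene');D=cam('side')
g=manip.grab_frame('scene')
for n,r in [('head',(203,135,222,172)),('shell',(296,245,326,272))]:
    x0,y0,x1,y1=r;print(n,'mean diff',np.abs(a-b)[y0:y1,x0:x1].mean())
f,s=pickle.load(open('w22.pkl','rb'));c=cam('wrist',s)
H=cv2.cvtColor(f,cv2.COLOR_BGR2HSV)[...,1];H2=None
for r in(110,130,150):
    l=e=342
    while H[r,l-1]<80:l-=1
    while H[r,e+1]<80:e+=1
    print('35',plane(c,((l+e)/2,r),.0465),e-l+1)
print(manip.state()['time'],manip.state()['contact_force'])
E
```

```text
head mean diff 31.174964438122334
shell mean diff 11.950617283950617
35 [0.6434 0.0137 0.0465] 30
35 [0.6188 0.0123 0.0465] 31
35 [0.5933 0.0134 0.0465] 30
30.55 [ 0.1486 -0.1649 -0.3114]
```

```bash
python3 - <<'E'
from h import *
a=cv2.imread('pics/side0.png');b=manip.grab_frame('side')
f=lambda i:cv2.resize(i[120:290,180:340],None,fx=2.4,fy=2.4,interpolation=2)
cv2.imwrite('pics/cmp.png',np.hstack([f(a),f(b)]))
c=cv2.imread('pics/scene0.png');d=manip.grab_frame('scene')
f=lambda i:cv2.resize(i[140:310,190:350],None,fx=2.4,fy=2.4,interpolation=2)
cv2.imwrite('pics/cmp2.png',np.hstack([f(c),f(d)]))
E
```

```text
(no output)
```

View pics/cmp.png

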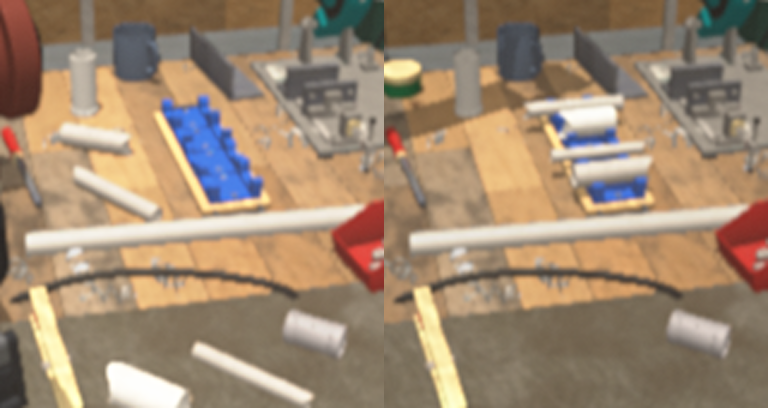

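View pics/cmp2.png

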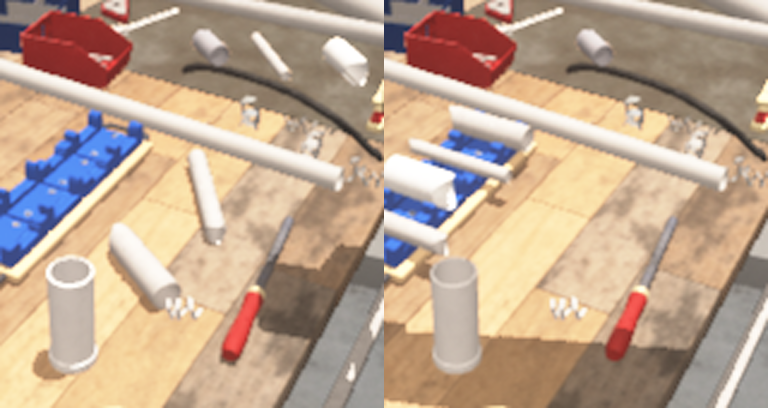

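The before/after pairs show the head tube and shell in the same place (the head tube is now in the arm's shadow, which explains the pixel difference). All four tubes are in their saddles and the gripper is clear of everything.

```bash
python3 -c "
from plant import manip
print(manip.job_done(), manip.state()['time'])"
```

```text
the job is handed in; nothing more can be done
the job is handed in; nothing more can be done
```

All four tube ends are in the saddles for their own diameters, and the job was handed in at about 31 s. From high to low y, the saddles run 25, 44, 19, 35.

**Tube positions:**

| Tube | How checked | Across | Height |
|---|---|---|---|
| 25, 44, 19 | two wrist views | within about 1 mm | within about 2 mm |
| 35 | one wrist view, assuming it is fully down | within about 2 mm | not measured; scene and side views show it down in its notches |

- **Length and angle:** all four centres measured within about 2 mm of their seats lengthwise. The yaw error was under 0.04 rad.
- **Head tube and shell:** before and after pictures from the scene and side cameras show both in the same place.

**Results that disagreed or failed:**
- **First grasp of the 25 mm tube:** the jaws closed above the tube without gripping it. I opened them, went 10 mm lower and gripped it properly.
- **First check of the 25 mm tube:** a one-view check put it 4 mm off across. The two-view check put it within 1 mm; the one-view figure rested on an assumed height.
- **Picture comparison at the head tube:** the pixel difference was large (31). The pictures show this is the arm's shadow, not movement.

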